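# Pull the tall circuit board from the rack into the test stand

### The job

Slide the tall circuit board straight up out of the slotted grey rack by the white strip on its top edge, and stand it upright in the groove of the empty aluminium test stand, all the way down; lower it in, do not drop it. Leave the two short boards in their slots.

Things in the scene. Friction and masses are not known exactly. Their poses are not given: they have to be found in the camera images.
- tall_board_mid (a point): tall dark blue circuit board, on edge in one of the rack's slots; this point is its centre, 65 mm above its lower edge. 3 mm thick (x), 100 wide (y), 130 tall (z up), 0.12 kg; parts up to 8 mm high on its +x face. White strip on its top edge to grip: 10 mm thick (x), 70 long (y), 20 high, centre 55 mm above this point, over 25 mm above the short boards. May lean 2 degrees; free of the slots once 65 mm up.
- stand: test stand, a fixed aluminium trough 70 x 150 mm, 50 high; origin at the centre of its underside, z up. Along its y, at x = 0, runs a groove 7 mm wide, floor 8 mm and top 26 mm above the origin; above it a funnel flares to a mouth 44 mm wide at 50 mm height. 130 mm long (y) between end walls. The board stands in it with its width along y, either face forward; it may lean up to 15 degrees.
- short_board_a: short board in another slot, to be left there: 3 mm thick (x), 100 wide (y), 85 tall (z up), white top strip 10 mm thick, 40 long; origin at the centre of its underside. The fixed grey rack: 160 x 120 mm, floor 10 mm, two end walls 75 mm high with three pairs of 5 mm wide guide slots, 50 mm apart, for the boards' side edges.
- short_board_b: short board in another slot, to be left there: 3 mm thick (x), 100 wide (y), 85 tall (z up), white top strip 10 mm thick, 40 long; origin at the centre of its underside. 
There are look-alikes about, which are no part of the job. Leave any red or yellow look-alike of the part that bears tall_board_mid alone.

How it is judged:
By the outcome, as a careful person would: the job done as asked, in the order asked, and still so for the second after the job is handed in, with the robot touching nothing.
It also fails if it takes over 38 s, if anything falls off the work surface, if the arm or the gripper's body presses on something with over 40 N, if the wrist force passes 120 N, or if a joint passes its speed limit or range.

### The arm

A 7-joint arm with a two-finger parallel gripper is mounted at the origin on the work surface. World frame = base frame: x ahead of the robot, y to its left, z up, the work surface at z = 0. Lengths are in m, angles in rad, forces in N, time in s.
With the tool pointing down it reaches from about 0.35 to 0.9 m from the base axis. Payload 19.9 kg.
Tool frame: the origin (TCP) lies midway between the tips of the shut fingers; the grasp point (between the pads) lies 19 mm behind it; z points along the fingers, y is the line along which they close (so a half turn about z gives the same grasp; the last joint's range is limited). The gripper opens to 94 mm and grips with 3 to 60 N. Pads are 16 mm wide; open, the fingers measure 119 mm over their backs; the gripper's body (75 mm by 177 mm) begins 78 mm behind the grasp point.
Start: joints at [1.238, 0.417, -0.01, 1.614, 0.005, 1.111, -0.053], TCP at [0.179, -0.599, 0.205] pointing down, gripper open.
Joint ranges: [-2.81, 2.81], [-0.39, 2.02], [-1.27, 1.25], [0.06, 2.57], [-1.19, 4.33], [0.19, 2], [-2.82, 2.82]. Speed limits (rad/s): [1.89, 1.89, 2.39, 2.39, 3.01, 3.01, 3.01].

### API

Orientations are given as a rotation vector (axis times angle).
In Python, from bench import ctrl, capture, calibration gives the robot as it stands. The module is installed in compiled form; this text tells all that it offers.
- The arm moves only by the tool arm_command, never from a script. Its argument "commands" is a list of rows, each an object with "twist": the turn, a rotation vector about the tool's x, y, z in degrees, a list of three; "offset": the shift along the tool's x, y, z in mm, a list of three; "fingers": the opening, from 0 (shut) to 1 (fully open). A call has 1 to 10 rows; each row is the pose to reach, as a shift and turn from the pose commanded when the call began, along the tool's axes at that moment; what a row does not reach only later rows make up. A row lasts 1/8 s, in which the tool goes at most 62.5 mm and 10.7 degrees, less where a joint would pass 70% of its speed; a pose out of reach is approached as far as the arm can. A call with a gripper value outside its range is refused whole. The fingers move at their own pace and stop on an object; the grip force is fixed at half the most. Time passes only in rows, so rows that repeat a pose let the fingers close. It gives the time, the measured TCP pose, the force, the opening and the grip force at its end, in the units of the state.
- ctrl.state(): the state, without advancing time (a new reading comes with each control period).
- capture(name): name is "scene" or "top" or "wrist"; returns the picture (480x640x3 uint8, red, green, blue); there is no depth.
- calibration(name): a dict with "fx", "fy", "cx", "cy" (pixels), "rvec" (rotation vector, rad) and "tvec" (3), from world to camera coordinates, as OpenCV has them. Camera axes: x right, y down, z forward; pixel columns grow to the right and rows downward; lengths in m; the calibration is good to about 2 mm. A picture is of the moment at which its call begins: read the wrist's pose just before it. calibration takes no time and is no camera call; for the wrist camera it gives the pose at the moment of the call.
- ctrl.job_done(): hands the job in; it is judged then, once.
The state is a dict: "t": time; "joints": joint angles; "qvel": joint speeds; "tau": joint torques, N m; "tcp_pos": TCP position; "tcp_rot": TCP orientation; "force": force on the tool from outside, world axes, zero at the start; "torque": the same for the moment, N m; "gripper_width": finger opening in m; "gripper_force": force on a finger pad.
Only numpy, scipy, OpenCV 4.12 (cv2) and the standard library are available. Lean on these libraries where they do the work, as an engineer would, in place of code of your own. Each camera call takes 0.05 s, during which the arm holds its last target. There are 200 camera calls.

## Working session

There is one attempt and no reset: what is moved stays moved. The work goes in short steps, Python scripts to look and compute and a tool call to move; the robot and the scene stay as the last step left them, time stands still between calls to the robot, and variables do not carry over. Pictures are saved under pics/ and viewed, at most 10 in all, crops included, and the job is handed in when it is done.

Besides the shell and the picture viewer there is one more tool, called after "Emit:" as name(argument=value, ...), one argument or row to a line, values as JSON. arm_command: Moves the arm, as the interface text tells. Its arguments: {"type":"object","properties":{"commands":{"type":"array"}},"required":["commands"]}

```bash
mkdir -p pics; python3 - <<'E'
from bench import ctrl,capture,calibration
import cv2
for n in("scene","top"):
    cv2.imwrite(f"pics/{n}0.png",capture(n)[:,:,::-1]); print(n,calibration(n))
s=ctrl.state();print(s['t'],s['tcp_pos'],s['tcp_rot'])
E
```

```text
scene {'fx': 585.6067444338369, 'fy': 585.6067444338369, 'cx': 319.76169146768257, 'cy': 236.33979832835072, 'rvec': array([ 1.84518971,  1.53971815, -0.71637948]), 'tvec': array([-0.25193779, -0.22216644,  1.77889711])}
top {'fx': 437.34521865187327, 'fy': 437.34521865187327, 'cx': 314.9793156446197, 'cy': 243.29879325916667, 'rvec': array([ 2.14729607, -2.21393706,  0.0107686 ]), 'tvec': array([0.20884446, 0.45072752, 1.09140608])}
0.1 [ 0.17908202 -0.59845062  0.20489685] [-3.10740871e+00 -4.54996069e-01  3.76490623e-04]
```

View pics/scene0.png

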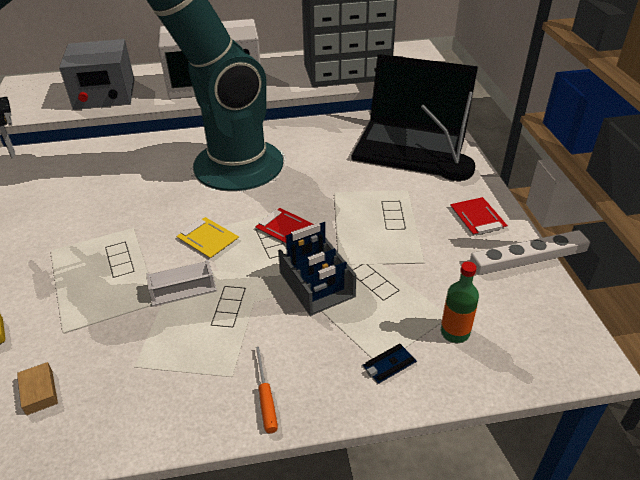

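View pics/top0.png

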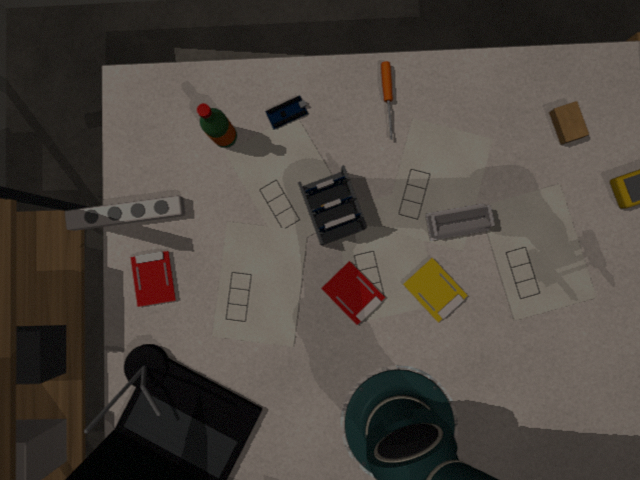

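The scene picture shows the rack at (317,270), with a tall board at its robot-side slot (305,232). The stand is at (180,283). In the top picture the rack is at (335,207) and the stand at (462,221). Red and yellow look-alikes lie flat. Next, one enlarged crop of both views.

```bash
python3 - <<'E'
import cv2,numpy as np
a=cv2.imread("pics/scene0.png")[210:320,265:365];b=cv2.imread("pics/top0.png")[155:255,290:390];c=cv2.imread("pics/top0.png")[190:250,420:505]
g=lambda i:np.clip(255*(i/255.)**.6,0,255).astype('uint8')
f=lambda i,s:cv2.resize(i,s,interpolation=cv2.INTER_CUBIC)
o=np.zeros((600,800,3),'uint8')
o[:330,:300]=f(g(a),(300,330)); o[:500,300:800]=f(g(b),(500,500)); o[360:540,:255]=f(g(c),(255,180))
cv2.imwrite("pics/crop.png",o)
E
```

```text
(no output)
```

View pics/crop.png

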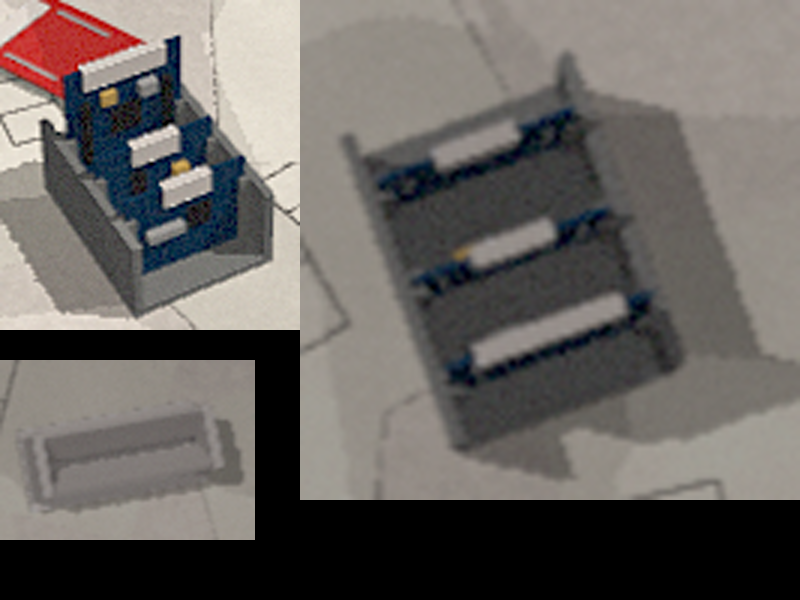

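Candidates in the top picture:
- (340,221): the long strip, about 70 mm. In the scene view it stands well above the others, so it is the tall board.
- (325,183) and (333,203): 40 mm strips, the short boards.
- Red (153,278), red (353,293) and yellow (435,288): look-alikes, left alone.

The crop confirms the tall board is in the robot-side slot, and that its parts face away from the robot.

```bash
cat > h.py <<'E'
import cv2,numpy as np
from scipy.spatial.transform import Rotation as R
def ray(cal,uv,z):
    M=R.from_rotvec(cal['rvec']).as_matrix();c=-M.T@cal['tvec']
    uv=np.atleast_2d(uv);d=np.c_[(uv[:,0]-cal['cx'])/cal['fx'],(uv[:,1]-cal['cy'])/cal['fy'],np.ones(len(uv))]@M
    return c+d*((z-c[2])/d[:,2])[:,None]
def proj(cal,P):
    K=np.array([[cal['fx'],0,cal['cx']],[0,cal['fy'],cal['cy']],[0,0,1]])
    return cv2.projectPoints(np.atleast_2d(P).astype(float),cal['rvec'],cal['tvec'],K,None)[0][:,0]
def rect(mask,k=0):
    cs=sorted(cv2.findContours(mask.astype('uint8'),cv2.RETR_EXTERNAL,cv2.CHAIN_APPROX_NONE)[0],key=cv2.contourArea)
    return cv2.minAreaRect(cs[-1-k])
def line(cal,r,z):
    b=cv2.boxPoints(r);
    if np.linalg.norm(b[0]-b[1])<np.linalg.norm(b[1]-b[2]): b=np.roll(b,-1,0)
    # long side b0-b1
    W=ray(cal,np.array([(b[0]+b[3])/2,(b[1]+b[2])/2,r[0],(b[0]+b[1])/2,(b[2]+b[3])/2]),z)
    d=W[1]-W[0];print('centre',W[2].round(4),'len',np.linalg.norm(d).round(4),'wid',np.linalg.norm(W[3]-W[4]).round(4),'dir deg',np.degrees(np.arctan2(d[1],d[0])).round(1))
    return W
E
python3 - <<'E'
from h import *
from bench import ctrl,calibration
im=cv2.imread("pics/top0.png");cal=calibration("top")
m=np.zeros(im.shape[:2],bool);m[211:232,320:362]=im[211:232,320:362].min(2)>88
r=rect(m);print(r);line(cal,r,.14)
sub=im[200:245,420:505].astype(int);hsv=cv2.cvtColor(im,cv2.COLOR_BGR2HSV)
# stand corners by hand from crop (3x): outer rim
c=np.array([[20,435],[207,404],[222,470],[38,510]])/3+[420,190]
W=ray(cal,c,.05);print(W.round(4),W.mean(0))
g=np.array([[52,470],[205,443]])/3+[420,190];print(ray(cal,g,.026).round(4))
s=ctrl.state();print(R.from_rotvec(s['tcp_rot']).as_matrix().round(3)); w=calibration("wrist");M=R.from_rotvec(w['rvec']).as_matrix()
T=R.from_rotvec(s['tcp_rot']).as_matrix();print("cam in tool",T.T@(-M.T@w['tvec']-s['tcp_pos']),'\n',(M@T).round(3),w['fx'])
E
```

```text
((339.25341796875, 220.34249877929688), (3.1601109504699707, 29.49437141418457), 69.44395446777344)
centre [0.5008 0.1347 0.14  ] len 0.066 wid 0.0071 dir deg -71.3
[[ 0.2266 -0.0678  0.05  ]
 [ 0.2476 -0.2165  0.05  ]
 [ 0.1953 -0.2258  0.05  ]
 [ 0.167  -0.0796  0.05  ]] [ 0.20912832 -0.14742614  0.05      ]
[[ 0.1937 -0.0976  0.026 ]
 [ 0.2126 -0.2218  0.026 ]]
[[ 0.958  0.287 -0.   ]
 [ 0.287 -0.958  0.001]
 [-0.    -0.001 -1.   ]]
cam in tool [ 0.07943294  0.00052143 -0.17885402] 
 [[ 0.     1.     0.   ]
 [-0.962  0.    -0.273]
 [-0.273 -0.     0.962]] 374.5479544586236
```

```bash
python3 - <<'E'
from h import *
from bench import ctrl,calibration
cal=calibration("top")
c=np.array([[20,75],[207,44],[222,110],[38,150]])/3+[420,190]
W=ray(cal,c,.05);print(W.round(4),W.mean(0))
for a,b in((0,1),(1,2),(2,3)):print(np.linalg.norm(W[a]-W[b]))
g=np.array([[52,110],[205,83]])/3+[420,190];G=ray(cal,g,.026);print(G.round(4),G.mean(0),np.degrees(np.arctan2(*(G[1]-G[0])[1::-1])))
E
```

```text
[[ 0.5155 -0.0797  0.05  ]
 [ 0.5355 -0.2302  0.05  ]
 [ 0.4818 -0.2395  0.05  ]
 [ 0.4543 -0.0916  0.05  ]] [ 0.49678858 -0.16024235  0.05      ]
0.1517900035135082
0.054516946220062125
0.15047161994902086
[[ 0.4881 -0.11    0.026 ]
 [ 0.5063 -0.2357  0.026 ]] [ 0.49716604 -0.17285207  0.026     ] -81.76549952958932
```

Emit:
arm_command(
  commands=[
    {"twist":[0,0,-10],"offset":[45,-35,-30],"fingers":1},
    {"twist":[0,0,-20],"offset":[90,-70,-60],"fingers":1},
    {"twist":[0,0,-30],"offset":[140,-105,-90],"fingers":1},
    {"twist":[0,0,-40],"offset":[190,-145,-120],"fingers":1},
    {"twist":[0,0,-50],"offset":[240,-180,-150],"fingers":1},
    {"twist":[0,0,-60],"offset":[290,-220,-150],"fingers":1},
    {"twist":[0,0,-70],"offset":[340,-260,-150],"fingers":1},
    {"twist":[0,0,-80],"offset":[390,-295,-150],"fingers":1},
    {"twist":[0,0,-82],"offset":[429,-325,-150],"fingers":1},
    {"twist":[0,0,-82],"offset":[429,-325,-150],"fingers":1},
  ],
)

```text
t: 1.35
tcp_pos: [0.4986, -0.1605, 0.3553]
tcp_rot: [-2.039, -2.389, -0.001]
force: [0.0, -0.2, -0.1]
gripper_width: 0.094
gripper_force: 0.0
```

```bash
python3 - <<'E'
from h import *
from bench import ctrl,capture,calibration
s=ctrl.state();print(s['t'],s['tcp_pos'],s['joints'].round(2) if hasattr(s['joints'],'round') else s['joints']);print(R.from_rotvec(s['tcp_rot']).as_matrix().round(3))
cal=calibration("wrist");im=capture("wrist")[:,:,::-1];cv2.imwrite("pics/w1.png",im);np.save("w1.npy",cal,allow_pickle=True)
E
```

```text
1.35 [ 0.49860424 -0.16045237  0.35526214] [ 0.73  0.16 -0.54  1.64  0.08  1.37  0.34]
[[-0.157  0.988  0.   ]
 [ 0.988  0.157  0.001]
 [ 0.001  0.    -1.   ]]
```

View pics/w1.png

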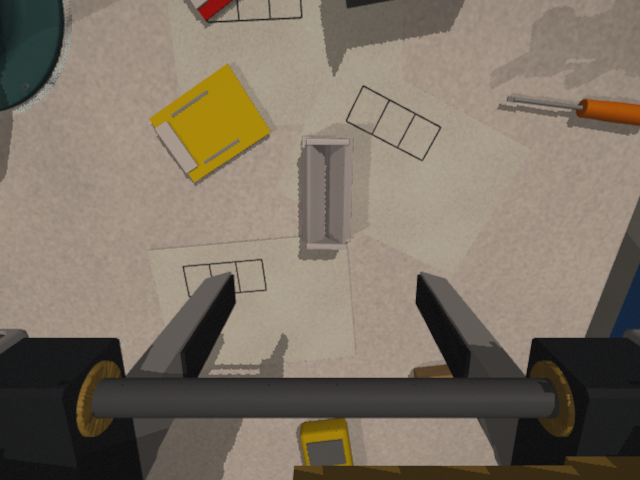

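The stand is in full view at (327,193). I'll enlarge it to read its corners and groove.

```bash
python3 - <<'E'
import cv2
im=cv2.imread("pics/w1.png")[125:260,280:375]
cv2.imwrite("pics/w1c.png",cv2.resize(im,None,fx=4.4,fy=4.4,interpolation=cv2.INTER_CUBIC))
E
```

```text
(no output)
```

View pics/w1c.png

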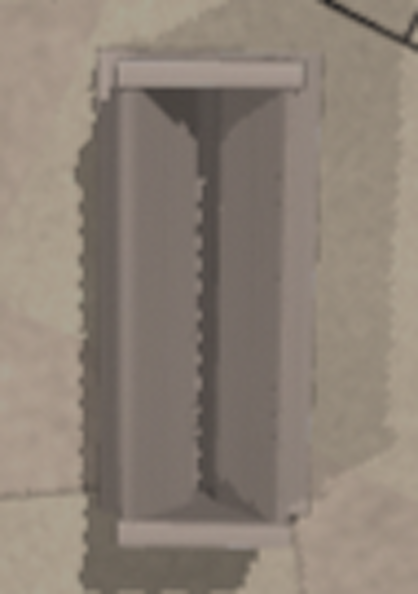

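The crop shows the end-wall tops at v≈60 and 545, and the groove centreline at about u=208.5 (v=165) to u=209.5 (v=465).

```bash
cat >> h.py <<'E'
def ang(a,b): d=b-a; return np.degrees(np.arctan2(d[1],d[0]))
E
python3 - <<'E'
from h import *
from bench import ctrl
cal=np.load("w1.npy",allow_pickle=True).item()
f=lambda p,z:ray(cal,np.array(p)/4.4+[280,125],z)
g=f([[208.5,165],[209.5,465]],.026);print('groove',g.round(4),ang(g[1],g[0]))
e=f([[211,60],[203,545]],.05);print('ends',e.round(4),np.linalg.norm(e[0]-e[1]),e.mean(0),ang(e[1],e[0]))
w=f([[118,70],[305,70],[118,530],[288,530]],.05);print(w.round(4),w.mean(0))
E
```

```text
groove [[ 0.4958 -0.1242  0.026 ]
 [ 0.5111 -0.2173  0.026 ]] 99.31983438874019
ends [[ 0.4914 -0.093   0.05  ]
 [ 0.512  -0.2365  0.05  ]] 0.14495688272502386 [ 0.50169569 -0.164779    0.05      ] 98.17401618584121
[[ 0.4656 -0.0999  0.05  ]
 [ 0.5183 -0.0916  0.05  ]
 [ 0.4854 -0.2358  0.05  ]
 [ 0.5371 -0.2276  0.05  ]] [ 0.50160431 -0.16373757  0.05      ]
```

Emit:
arm_command(
  commands=[
    {"twist":[0,0,-4],"offset":[55,10,0],"fingers":1},
    {"twist":[0,0,-9.7],"offset":[110,20,0],"fingers":1},
    {"twist":[0,0,-9.7],"offset":[170,30,20],"fingers":1},
    {"twist":[0,0,-9.7],"offset":[230,40,55],"fingers":1},
    {"twist":[0,0,-9.7],"offset":[291,48,85],"fingers":1},
    {"twist":[0,0,-9.7],"offset":[291,48,85],"fingers":1},
    {"twist":[0,0,-9.7],"offset":[291,48,85],"fingers":1},
  ],
)

```text
t: 2.28
tcp_pos: [0.5006, 0.1298, 0.2701]
tcp_rot: [-1.838, -2.547, 0.001]
force: [0.9, -1.5, -0.1]
gripper_width: 0.0939
gripper_force: 0.0
```

```bash
python3 - <<'E'
from h import *
from bench import ctrl,capture,calibration
s=ctrl.state();print(s['t'],s['tcp_pos']);print(R.from_rotvec(s['tcp_rot']).as_matrix().round(3))
cal=calibration("wrist");im=capture("wrist")[:,:,::-1];cv2.imwrite("pics/w2.png",im);np.save("w2.npy",cal,allow_pickle=True)
E
```

```text
2.275 [0.50061654 0.129784   0.27014073]
[[-0.315  0.949 -0.001]
 [ 0.949  0.315 -0.   ]
 [ 0.    -0.001 -1.   ]]
```

View pics/w2.png

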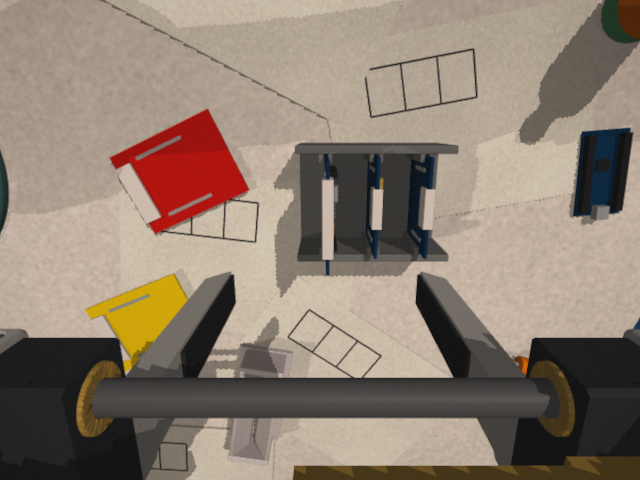

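The long strip is at (328,219), the short ones at (376,209) and (427,208). I'll measure the strip now.

```bash
python3 - <<'E'
from h import *
im=cv2.imread("pics/w2.png");cal=np.load("w2.npy",allow_pickle=True).item()
m=np.zeros(im.shape[:2],bool);m[165:270,312:345]=im[165:270,312:345].min(2)>150
r=rect(m);print(r);W=line(cal,r,.14);print(W.round(4))
T=np.array([[-.315,.949],[.949,.315]]).T
print('tool xy mm', np.round(1000*(np.array([[-.315,.949],[.949,.315]])@(W[2][:2]-[.5006,.1298])),1), 'board dir in tool', ang(np.zeros(2),np.array([[-.315,.949],[.949,.315]])@(W[1]-W[0])[:2]))
E
```

```text
((328.0, 219.0), (78.0, 10.0), 90.0)
centre [0.5008 0.1358 0.14  ] len 0.0679 wid 0.0085 dir deg -71.5
[[0.4903 0.1671 0.14  ]
 [0.5118 0.1027 0.14  ]
 [0.5008 0.1358 0.14  ]
 [0.5048 0.1372 0.14  ]
 [0.4967 0.1345 0.14  ]]
tool xy mm [5.7 2.1] board dir in tool 179.87732206015804
```

Emit:
arm_command(
  commands=[
    {"twist":[0,0,0],"offset":[6,2,20],"fingers":0.4},
    {"twist":[0,0,0],"offset":[6,2,60],"fingers":0.4},
    {"twist":[0,0,0],"offset":[6,2,100],"fingers":0.4},
    {"twist":[0,0,0],"offset":[6,2,130],"fingers":0.4},
    {"twist":[0,0,0],"offset":[6,2,150],"fingers":0.4},
    {"twist":[0,0,0],"offset":[6,2,157],"fingers":0.4},
    {"twist":[0,0,0],"offset":[6,2,157],"fingers":0.4},
    {"twist":[0,0,0],"offset":[6,2,157],"fingers":0},
    {"twist":[0,0,0],"offset":[6,2,157],"fingers":0},
    {"twist":[0,0,0],"offset":[6,2,157],"fingers":0},
  ],
)

```text
t: 3.58
tcp_pos: [0.5008, 0.1368, 0.1138]
tcp_rot: [1.838, 2.547, 0.0]
force: [-1.7, 0.5, 1.6]
gripper_width: 0.0108
gripper_force: 0.8
```

Emit:
arm_command(
  commands=[
    {"twist":[0,0,0],"offset":[0,0,0],"fingers":0},
    {"twist":[0,0,0],"offset":[0,0,0],"fingers":0},
  ],
)

```text
t: 3.82
tcp_pos: [0.5006, 0.1368, 0.1138]
tcp_rot: [1.838, 2.547, -0.001]
force: [-2.8, -1.6, 6.7]
gripper_width: 0.0098
gripper_force: 30.0
```

Emit:
arm_command(
  commands=[
    {"twist":[0,0,0],"offset":[0,0,-8],"fingers":0},
    {"twist":[0,0,0],"offset":[0,0,-18],"fingers":0},
    {"twist":[0,0,0],"offset":[0,0,-30],"fingers":0},
    {"twist":[0,0,0],"offset":[0,0,-45],"fingers":0},
    {"twist":[0,0,0],"offset":[0,0,-65],"fingers":0},
    {"twist":[0,0,0],"offset":[0,0,-90],"fingers":0},
    {"twist":[0,0,0],"offset":[0,0,-115],"fingers":0},
    {"twist":[0,0,0],"offset":[0,0,-140],"fingers":0},
    {"twist":[0,0,0],"offset":[0,0,-160],"fingers":0},
    {"twist":[0,0,0],"offset":[0,0,-160],"fingers":0},
  ],
)

```text
t: 5.08
tcp_pos: [0.5014, 0.1372, 0.2753]
tcp_rot: [1.837, 2.545, 0.004]
force: [0.2, -0.8, -0.7]
gripper_width: 0.0097
gripper_force: 30.0
```

```bash
python3 - <<'E'
from h import *
from bench import ctrl,capture,calibration
s=ctrl.state();print(s['t'],s['tcp_pos'],s['gripper_width'],s['force']);M=R.from_rotvec(s['tcp_rot']).as_matrix();print(M.round(3))
p=np.array([.5025,-.165,0])-s['tcp_pos'];print('tool mm',M.T@p*1000,'tool y dir',np.degrees(np.arctan2(M[1,1],M[0,1])))
cv2.imwrite("pics/w3.png",capture("wrist")[:,:,::-1]);cv2.imwrite("pics/s3.png",capture("scene")[:,:,::-1])
a=cv2.imread("pics/w3.png")[:,:];b=cv2.imread("pics/s3.png")[130:330,200:400]
cv2.imwrite("pics/j3.png",np.hstack([a[::1,::1][40:440,120:520],cv2.resize(b,(400,400))]))
E
```

```text
5.075 [0.50143284 0.13722429 0.27527953] 0.009743932477691192 [ 0.23140246 -0.75482113 -0.74511618]
[[-0.315  0.949  0.003]
 [ 0.949  0.315  0.   ]
 [-0.001  0.003 -1.   ]]
tool mm [-287.00190407  -95.11872907  275.13962036] tool y dir 18.362906085131883
```

View pics/j3.png

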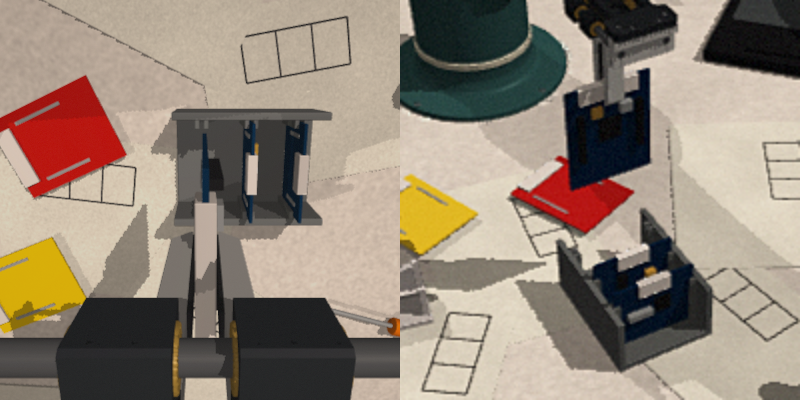

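The board is clear of the rack, upright and centred in the fingers, and both short boards are still in their slots. Next I carry it over the stand.

Emit:
arm_command(
  commands=[
    {"twist":[0,0,2],"offset":[-20,-7,0],"fingers":0},
    {"twist":[0,0,4],"offset":[-60,-20,0],"fingers":0},
    {"twist":[0,0,6],"offset":[-110,-36,0],"fingers":0},
    {"twist":[0,0,8],"offset":[-160,-53,0],"fingers":0},
    {"twist":[0,0,9.2],"offset":[-210,-70,0],"fingers":0},
    {"twist":[0,0,9.2],"offset":[-250,-83,10],"fingers":0},
    {"twist":[0,0,9.2],"offset":[-275,-91,25],"fingers":0},
    {"twist":[0,0,9.2],"offset":[-287,-95,45],"fingers":0},
    {"twist":[0,0,9.2],"offset":[-287,-95,60],"fingers":0},
    {"twist":[0,0,9.2],"offset":[-287,-95,60],"fingers":0},
  ],
)

```text
t: 6.42
tcp_pos: [0.5001, -0.165, 0.2124]
tcp_rot: [-2.036, -2.39, 0.001]
force: [-0.4, 0.3, -1.1]
gripper_width: 0.0098
gripper_force: 30.0
```

```bash
python3 - <<'E'
from h import *
from bench import ctrl,capture,calibration
s=ctrl.state();M=R.from_rotvec(s['tcp_rot']).as_matrix();print(s['t'],s['tcp_pos'],'\n',M.round(3))
p=np.array([.5025,-.165,0])-s['tcp_pos'];print('tool mm',M.T@p*1000,'ydir',np.degrees(np.arctan2(M[1,1],M[0,1])))
a=capture("wrist")[:,:,::-1];cv2.imwrite("pics/w4.png",a);np.save("w4.npy",calibration("wrist"),allow_pickle=True)
b=capture("scene")[:,:,::-1];cv2.imwrite("pics/s4.png",b)
r=lambda i:cv2.resize(i,(400,600),interpolation=cv2.INTER_CUBIC)
cv2.imwrite("pics/j4.png",np.hstack([r(a[60:360,220:420]),r(b[140:320,120:240])]))
E
```

```text
6.425 [ 0.50013895 -0.16498225  0.21240225] 
 [[-0.159  0.987 -0.002]
 [ 0.987  0.159  0.001]
 [ 0.001 -0.002 -1.   ]]
tool mm [ -0.6922521    2.69082266 212.39720257] ydir 9.158949796570292
```

View pics/j4.png

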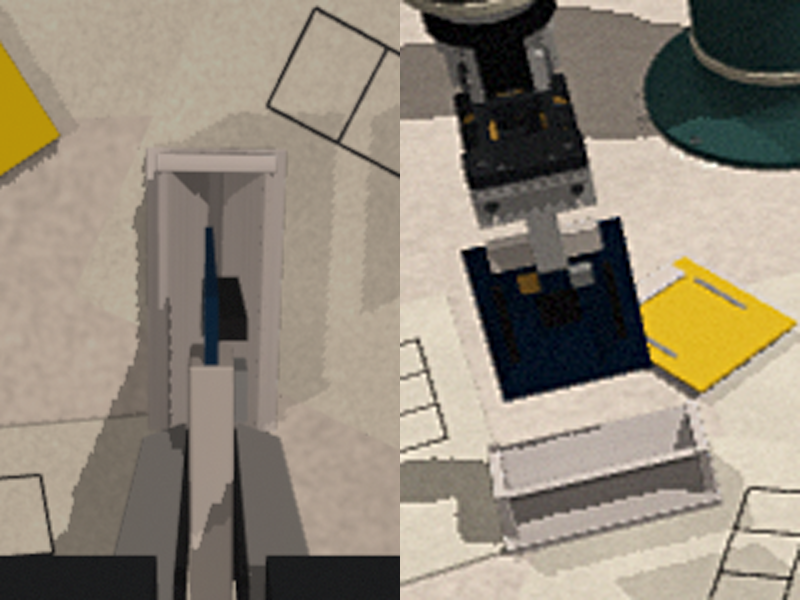

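The groove appears about 2.5 px (2.5 mm) to the +y side of the board in the wrist view. That agrees with the computed +2.7 mm correction, so I descend with it.

Emit:
arm_command(
  commands=[
    {"twist":[0,0,0],"offset":[-1,2.7,0],"fingers":0},
    {"twist":[0,0,0],"offset":[-1,2.7,15],"fingers":0},
    {"twist":[0,0,0],"offset":[-1,2.7,35],"fingers":0},
    {"twist":[0,0,0],"offset":[-1,2.7,55],"fingers":0},
    {"twist":[0,0,0],"offset":[-1,2.7,68],"fingers":0},
    {"twist":[0,0,0],"offset":[-1,2.7,76],"fingers":0},
    {"twist":[0,0,0],"offset":[-1,2.7,76],"fingers":0},
    {"twist":[0,0,0],"offset":[-1,2.7,76],"fingers":0},
  ],
)

```text
t: 7.52
tcp_pos: [0.504, -0.1661, 0.1379]
tcp_rot: [2.037, 2.391, 0.0]
force: [-0.2, -0.6, -1.8]
gripper_width: 0.0097
gripper_force: 30.0
```

```bash
python3 - <<'E'
from h import *
from bench import ctrl,capture,calibration
s=ctrl.state();M=R.from_rotvec(s['tcp_rot']).as_matrix();print(s['t'],s['tcp_pos'],s['force'])
p=np.array([.5025,-.165,0])-s['tcp_pos'];print('tool mm',M.T@p*1000)
a=capture("wrist")[:,:,::-1];b=capture("scene")[:,:,::-1];cv2.imwrite("pics/w5.png",a)
r=lambda i:cv2.resize(i,(400,600),interpolation=cv2.INTER_CUBIC)
cv2.imwrite("pics/j5.png",np.hstack([r(a[80:260,270:390]),r(b[180:330,130:230])]))
E
```

```text
7.525 [ 0.50401885 -0.16608875  0.13794818] [-0.19919815 -0.63297428 -1.84121651]
tool mm [  1.36310634  -1.41255665 137.94686745]
```

View pics/j5.png

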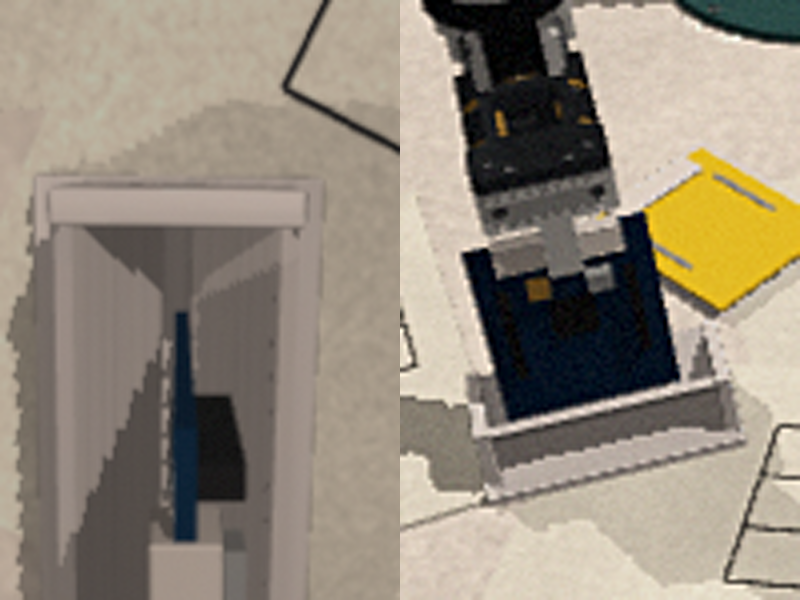

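In the wrist view the groove end is centred at u≈177 and the board edge is at u≈181 in the crop, so the board sits about 1 mm too far along +y. I'll shift it by −1.2 mm and lower it.

Emit:
arm_command(
  commands=[
    {"twist":[0,0,0],"offset":[1,-1.2,0],"fingers":0},
    {"twist":[0,0,0],"offset":[1,-1.2,4],"fingers":0},
    {"twist":[0,0,0],"offset":[1,-1.2,8],"fingers":0},
    {"twist":[0,0,0],"offset":[1,-1.2,12],"fingers":0},
    {"twist":[0,0,0],"offset":[1,-1.2,16],"fingers":0},
    {"twist":[0,0,0],"offset":[1,-1.2,19],"fingers":0},
    {"twist":[0,0,0],"offset":[1,-1.2,22],"fingers":0},
    {"twist":[0,0,0],"offset":[1,-1.2,22],"fingers":0},
  ],
)

```text
t: 8.62
tcp_pos: [0.5023, -0.1652, 0.1152]
tcp_rot: [-2.037, -2.392, 0.0]
force: [-0.3, 0.9, -1.2]
gripper_width: 0.0098
gripper_force: 30.0
```

No contact force yet, and the lower edge is inside the groove at about 11 mm. I'll lower the last few millimetres.

Emit:
arm_command(
  commands=[
    {"twist":[0,0,0],"offset":[0,0,1],"fingers":0},
    {"twist":[0,0,0],"offset":[0,0,2],"fingers":0},
    {"twist":[0,0,0],"offset":[0,0,3],"fingers":0},
    {"twist":[0,0,0],"offset":[0,0,3.5],"fingers":0},
    {"twist":[0,0,0],"offset":[0,0,3.5],"fingers":0},
  ],
)

```text
t: 9.25
tcp_pos: [0.5024, -0.1652, 0.1119]
tcp_rot: [-2.037, -2.392, -0.0]
force: [0.5, -0.4, -1.8]
gripper_width: 0.0099
gripper_force: 30.0
```

Emit:
arm_command(
  commands=[
    {"twist":[0,0,0],"offset":[0,0,0.7],"fingers":0},
    {"twist":[0,0,0],"offset":[0,0,1.5],"fingers":0},
    {"twist":[0,0,0],"offset":[0,0,1.5],"fingers":0},
  ],
)

```text
t: 9.62
tcp_pos: [0.5034, -0.1652, 0.1117]
tcp_rot: [2.035, 2.39, 0.001]
force: [-3.1, 2.0, 18.3]
gripper_width: 0.0095
gripper_force: 30.0
```

The force is 18 N upward and the TCP has stopped at 0.1117, which puts the lower edge at 8 mm, on the groove floor. I'll ease off, open, and leave upward.

Emit:
arm_command(
  commands=[
    {"twist":[0,0,0],"offset":[0,0,-1.2],"fingers":0},
    {"twist":[0,0,0],"offset":[0,0,-1.2],"fingers":0.15},
    {"twist":[0,0,0],"offset":[0,0,-1.2],"fingers":0.25},
    {"twist":[0,0,0],"offset":[0,0,-1.2],"fingers":0.4},
    {"twist":[0,0,0],"offset":[0,0,-1.2],"fingers":0.55},
    {"twist":[0,0,0],"offset":[0,0,-1.2],"fingers":0.7},
    {"twist":[0,0,0],"offset":[0,0,-1.2],"fingers":0.85},
    {"twist":[0,0,0],"offset":[0,0,-1.2],"fingers":1},
    {"twist":[0,0,0],"offset":[0,0,-1.2],"fingers":1},
    {"twist":[0,0,0],"offset":[0,0,-1.2],"fingers":1},
  ],
)

```text
t: 10.88
tcp_pos: [0.5024, -0.1652, 0.1116]
tcp_rot: [-2.037, -2.392, -0.0]
force: [0.3, -0.8, 0.6]
gripper_width: 0.09
gripper_force: 0.0
```

Emit:
arm_command(
  commands=[
    {"twist":[0,0,0],"offset":[0,0,-10],"fingers":1},
    {"twist":[0,0,0],"offset":[0,0,-30],"fingers":1},
    {"twist":[0,0,0],"offset":[0,0,-60],"fingers":1},
    {"twist":[0,0,0],"offset":[0,0,-100],"fingers":1},
    {"twist":[0,0,0],"offset":[0,0,-140],"fingers":1},
    {"twist":[0,0,0],"offset":[0,0,-170],"fingers":1},
    {"twist":[0,0,0],"offset":[0,0,-170],"fingers":1},
  ],
)

```text
t: 11.75
tcp_pos: [0.5033, -0.1653, 0.2843]
tcp_rot: [2.034, 2.389, 0.002]
force: [-0.0, 0.6, -0.5]
gripper_width: 0.0943
gripper_force: 0.0
```

```bash
python3 - <<'E'
from h import *
from bench import ctrl,capture,calibration
s=ctrl.state();print(s['t'],s['tcp_pos'],s['force'],s['gripper_width'])
a=capture("wrist")[:,:,::-1];b=capture("scene")[:,:,::-1]
r=lambda i:cv2.resize(i,(400,600),interpolation=cv2.INTER_CUBIC)
cv2.imwrite("pics/j6.png",np.hstack([r(a[60:360,220:420]),r(b[170:350,130:250])]))
E
```

```text
11.75 [ 0.5032566  -0.16529303  0.28432203] [-0.03775157  0.6125241  -0.48628123] 0.09426486052838529
```

View pics/j6.png

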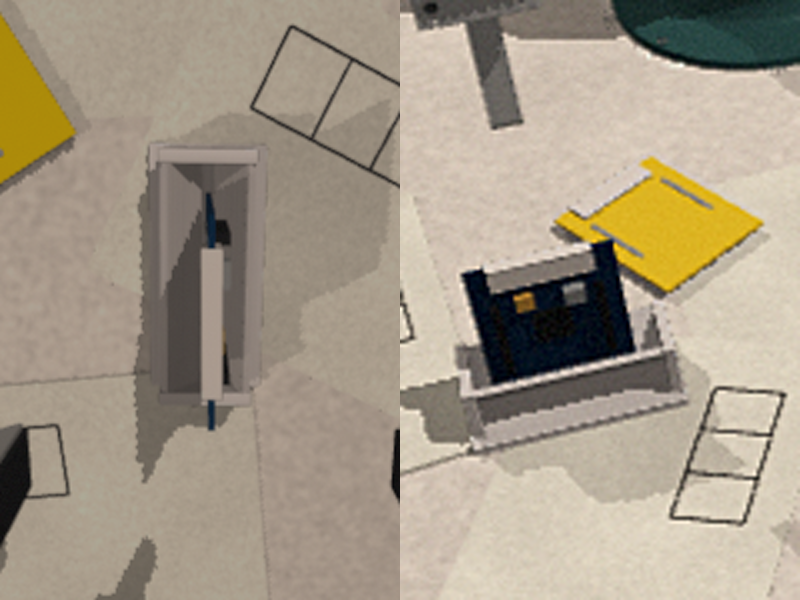

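The board stands upright in the groove and the gripper is clear of it, so I'm handing the job in.

```bash
python3 -c "
from bench import ctrl
print(ctrl.job_done())"
```

```text
the job is handed in; nothing more can be done
None
```

The tall board stands upright on the floor of the test stand's groove, lowered in rather than dropped, the two short boards were still in their slots after the lift, and the job was handed in at about 12 s; no verdict was shown.

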